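Load a blank into the bench shear with the push stick

ROBOT

A 6-joint arm with a two-finger parallel gripper is mounted at the origin on the work surface. World frame = base frame: x ahead of the robot, y to its left, z up, the work surface at z = 0. Lengths are in m, angles in rad, forces in N, time in s.
With the tool pointing down it reaches from about 0.375 to 0.975 m from the base axis. Payload 3.8 kg.
Tool frame: the origin (TCP) lies midway between the tips of the shut fingers; the grasp point (between the pads) lies 19 mm behind it; z points along the fingers, y is the direction in which the jaws open and shut (so a half turn about z gives the same grasp; the last joint's range is limited). The gripper opens to 85 mm and grips with 20 to 120 N. Pads are 22 mm wide; open, the fingers measure 114 mm over their backs; the gripper's body (76 mm by 85 mm) begins 54 mm behind the grasp point. The pads swing forward as they close: fully open they stand 13 mm farther back than shut.
Start: joints at [1.271, 0.264, 1.604, -0, 1.274, -0.037], TCP at [0.175, 0.652, 0.231] pointing down, gripper open.
Joint ranges: [-2.63, 2.63], [-0.94, 2.18], [0.31, 2.57], [-1.31, 4.45], [0, 2.66], [-2.55, 2.55]. Speed limits (rad/s): [2.57, 2.57, 3.14, 3.14, 3.14, 3.14].

INTERFACE

Orientations are given as a rotation vector (axis times angle).
In Python, from workcell import bot gives the robot as it stands. The module is installed in compiled form; this text tells all that it offers.
- The arm moves only by the tool move_arm, never from a script. Its argument "steps" is a list of rows, each a list of 5 numbers: the shift along the tool's x, y, z in mm, then the turn about the tool's z in degrees, then the opening in per cent of the stroke, from 0 (shut) to 100 (fully open). In form: [[tx, ty, tz, turn, claw], ...]. A call has 1 to 20 rows; each row is the pose to reach, as a shift and turn from the pose commanded when the call began, along the tool's axes at that moment; what a row does not reach only later rows make up. A row lasts 1/10 s, in which the tool goes at most 50 mm and 8.59 degrees, less where a joint would pass 70% of its speed; a pose out of reach is approached as far as the arm can. A call with a gripper value outside its range is refused whole. The fingers move at their own pace and stop on an object; "newtons" is the grip in N (left out, the last holds). Time passes only in rows, so rows that repeat a pose let the fingers close. It gives the time, the measured TCP pose, the force and the opening at its end, in the units of the state.
- bot.read_state(): the state, without advancing time (a new reading comes with each control period).
- bot.read_camera(name): name is "scene" or "top" or "wrist"; returns a dict with "pixels" (420x560x3 uint8, red, green, blue), "depth" (420x560 float32, m along the optical axis (not along the pixel's ray), 0 where there is no reading), "fovy" (degrees; the focal length in pixels is half the picture's height over the tangent of half this angle, whatever the lens; pixels are square), "cx", "cy" (the principal point, pixels), "xyz" and "attitude" of the camera in the world. Camera axes: x right, y up, looking along -z (the intrinsics and any distortion apply to the point x, -y, -z); pixel columns grow to the right and rows downward; lengths in m; the calibration is good to about 2 mm. A picture is of the moment at which its call begins.
- bot.finish_job(): hands the job in, once; it reports no verdict.
The state is a dict: "time": time; "q": joint angles; "joint_vel": joint speeds; "joint_torque": joint torques, N m; "tool_pos": TCP position; "tcp_rot": TCP orientation; "wrist_force": force on the tool from outside, world axes, zero at the start; "torque": the same for the moment, N m; "width": opening from 0.0 (shut) to 1.0 (fully open).
Only numpy, scipy, OpenCV 4.12 (cv2) and the standard library are available. Lean on these libraries where they do the work, as an engineer would, in place of code of your own. Each camera call takes 0.05 s, during which the arm holds its last target.

TASK

Load the aluminium blank into the bench shear ready for the cut: take the push stick from its tray, square the blank up against the fence with it, then feed the blank along the fence under the guard until it sits fully home against the back gauge with the gauge's switch plunger pushed in, and seat it there with a steady push of about 12 N for a second. Never push the blank with more than 25 N, and touch it with nothing but the stick. Then lay the stick back in its tray, upright and the same way round as it was, and leave everything else on the bench where it is.

Things in the scene. Friction and masses are not known exactly. Their poses are not given: they have to be found in the camera images.
- shear: bench shear, fixed; grey cast base under a flat steel bed (x -130 to 140, y -115 to 115 mm), bed surface 45 mm above the bench. Origin: on the bench under the guard's front face; x = feed direction, y = left, z up. 175 mm high behind the guard; a lever on the right side (y -115 to -141) leans back, up to 250 mm high
- guard_lip (a point): middle of the guard's lower edge, 20 mm above the bed. The guard is a clear upright panel over the whole width of the bed, at x -2 to 4 mm in the shear's frame, its top 95 mm above the bed. Behind it the dark blade beam (x 22 to 42) with its lower edge 26 mm above the bed
- fence_face (a point): point on the fence's working face, at bed level beside the guard. The fence is a dark steel bar along the feed direction on the left of the bed: working face at y = 50 mm in the shear's frame, from x -125 to 65, 12 mm high, 15 mm thick
- side_guide_tip (a point): tip of the spring side guide behind the beam: a steel shoe with a round front of 12 mm radius, centred at x = 57 mm in the shear's frame. At rest its tip stands at y = 2.5, so 47.5 mm from the fence; it gives way up to 7 mm at 2 to 5 N and presses the blank on the fence. Pushing the blank past it takes 2 to 12 N, never the same. It admits only a blank that lies along the fence
- stop_switch (a joint): push-in of the seated-switch in the back gauge (m): 0 = out, 5 mm ahead of the gauge's face; 0.005 = flush, blank home. Steel plunger 8 across, spring under 1 N. The gauge is a dark steel bar 175 x 14 x 20 high, clamped across the rear of the bed square to the fence, two black thumb screws behind. Where it is set differs each time: face somewhere from x = 75 to 97 mm in the shear's frame
- blank_center (a point): the blank: plain aluminium plate 70 long (its x) x 50 wide (its y) x 6 thick, about 60 g, lying flat and somewhat askew on the bed in front of the guard, a little away from the fence. Point: its centre, half-way through the thickness
- stick_grip (a point): push stick of plywood, 22 wide all over, 175 long, about 75 g, standing upright in its tray: a handle block 75 long x 55 high, and in front of it (its +x) a low straight tongue 100 long x 12 high, flush with the handle at the sides and underneath. Point: in the handle block at the stick's balance point, 17 mm behind the block's front end, 27.5 mm above the underside; x towards the nose, z up
- stick_nose (a point): the push stick's nose: middle of the flat front end of the tongue (22 wide x 12 high), 117 mm ahead of stick_grip and 6 mm above the underside
- tray: shallow open wooden tray for the push stick, fixed, 220 (its x) x 76 (its y), 12 high, 4 mm walls and floor. Origin: centre of its underside, on the bench; the stick lies in it along its x, nose to +x
- offcut: bystander: aluminium bar 120 x 25 x 6 lying on the bench; origin under its centre
- pulley: bystander: aluminium belt pulley 48 across, 24 high; origin under its centre
- breadboard: bystander: white breadboard 83 x 55 x 9; origin under its centre
- screwdriver: bystander: screwdriver lying on the bench
- screw_jar: bystander: small jar 44 across, 55 high; origin under its centre
- bearing: bystander: steel ball bearing 32 across, 9 high; origin under its centre
- try_square: bystander: small try square, wooden stock 90 long, steel blade; origin under the stock's centre
Mind the look-alikes: they are no part of the job. Of the things that look like the part that bears stick_grip, take the one that is farthest from the robot's base at the start. What is shaped like the part that bears blank_center but brown or turquoise is not meant.

How it is judged:
On the way, in this order (a step that is already met when the one before it is completed fails the run):
1. the stick pushes the blank in under the guard, along the fence (x of blank_center in the frame of shear above -0.015 m and y of blank_center in the frame of shear above 0.02 m and contact force between stick and blank above 0.2 N).
2. the stick holds the blank home against the back gauge with a steady push of 7 to 18 N for 0.5 s (value of joint stop_switch above 0.0033 m and x of blank_center in the frame of shear above 0.036 m and y of blank_center in the frame of shear above 0.0228 m and angle between the x axis of blank_center and the x axis of shear, either way round below 0.04 rad and contact force between stick and blank between 7 and 18 N), for 0.5 s.
At the end, for the whole second after the job is handed in: Blank flat on the bed, home at the back gauge (plunger in by over 3.3 of 5 mm), its side within 2.2 mm of the fence and parallel to it within 2.3 degrees; stick upright on the tray's floor between its walls, nose to the tray's +x end; all at rest and let go (value of joint stop_switch above 0.0033 m and x of blank_center in the frame of shear above 0.036 m and y of blank_center in the frame of shear above 0.0228 m and angle between the x axis of blank_center and the x axis of shear, either way round below 0.04 rad and height (world z) of blank_center below 0.051 m and linear speed of each of blank, stick below 0.01 m/s and x of stick_grip in the frame of tray between -0.056 and -0.001 m and y of stick_grip in the frame of tray between -0.027 and 0.027 m and height (world z) of stick_grip below 0.036 m and angle between stick_grip's own z axis and vertical below 0.1 rad); the robot touches nothing.
It fails at once if the blank is forced: the stick pushes on it with more than 25 N (contact force between stick and blank above 25 N).
It fails at once if the blank is touched by the gripper (contact force between any of the fingers, the arm and blank above 0.5 N).
It fails at once if a bystander is shifted by more than 20 mm (distance of any of offcut, pulley, breadboard, screwdriver, screw_jar, bearing, try_square from where it was at the start of the episode above 0.02 m).
It also fails if it takes over 72 s, if anything falls off the work surface, if the arm or the gripper's body presses on something with over 40 N, if the wrist force passes 120 N, or if a joint passes its speed limit or range.

## Working session

There is one attempt and no reset: what is moved stays moved. The work goes in short steps, Python scripts to look and compute and a tool call to move; the robot and the scene stay as the last step left them, time stands still between calls to the robot, and variables do not carry over. Pictures are saved under pics/ and viewed, and the job is handed in when it is done.

Besides the shell and the picture viewer there is one more tool, called after ">>>" as name(argument=value, ...) on one line, values as JSON. move_arm: Moves the arm, as the interface text tells. Its arguments: {"type":"object","properties":{"steps":{"type":"array","items":{"type":"array","items":{"type":"number"}}},"newtons":{"type":"number"}},"required":["steps"]}

```bash
mkdir -p pics; cat > h.py <<'E'
import numpy as np, cv2, json
from scipy.spatial.transform import Rotation as R
from workcell import bot
def cam(n):
    c=bot.read_camera(n); np.save(f'/tmp/{n}.npy',c,allow_pickle=True); return c
def load(n): return np.load(f'/tmp/{n}.npy',allow_pickle=True).item()
def save(c,fn): cv2.imwrite(fn,c['pixels'][:,:,::-1])
def rotm(a):
    a=np.array(a,float)
    if a.shape==(3,3): return a
    return R.from_rotvec(a).as_matrix() if a.size==3 else R.from_quat(a).as_matrix()
def foc(c): return c['pixels'].shape[0]/2/np.tan(np.radians(c['fovy'])/2)
def ray(c,u,v):
    f=foc(c); d=np.stack([(np.asarray(u,float)-c['cx'])/f,-(np.asarray(v,float)-c['cy'])/f,-np.ones_like(np.asarray(u,float))],-1)
    return d@rotm(c['attitude']).T
def plane(c,u,v,z):
    d=ray(c,u,v);o=np.array(c['xyz']); t=(z-o[2])/d[...,2]; return o+d*t[...,None]
def cloud(c):
    v,u=np.mgrid[:c['depth'].shape[0],:c['depth'].shape[1]]
    return np.array(c['xyz'])+ray(c,u,v)*c['depth'][...,None]
def proj(c,p):
    q=(np.asarray(p)-np.array(c['xyz']))@rotm(c['attitude']); f=foc(c)
    return np.stack([c['cx']+f*q[...,0]/-q[...,2],c['cy']-f*q[...,1]/-q[...,2]],-1)
E
python3 - <<'E'
from h import *
for n in ['scene','top','wrist']:
    c=cam(n); save(c,f'pics/{n}0.png'); print(n,{k:v for k,v in c.items() if k not in('pixels','depth')})
print(bot.read_state())
E
```

```text
scene {'fovy': 47.754877793073206, 'cx': 282.09770142495097, 'cy': 205.9622146579621, 'xyz': array([0.90697876, 0.56395753, 1.26046168]), 'attitude': array([0.24187641, 0.66751543, 2.40133852])}
top {'fovy': 51.4836188125638, 'cx': 277.5585731529891, 'cy': 208.72447584242292, 'xyz': array([0.27641939, 0.00734839, 1.13600752]), 'attitude': array([ 0.10890845, -0.14054487, -1.558076  ])}
wrist {'fovy': 64.79249858297392, 'cx': 279.6339186101726, 'cy': 208.7869418503786, 'xyz': array([0.10066846, 0.67076667, 0.37246324]), 'attitude': array([-0.25808399, -0.19493912,  1.2988291 ])}
{'time': 0.15, 'q': array([ 1.27108759e+00,  2.64594845e-01,  1.60507519e+00, -3.81278142e-05,
        1.27371331e+00, -3.69236785e-02]), 'joint_vel': array([ 0.0004704 , -0.00216215, -0.00462534,  0.00011755,  0.00037233,
       -0.00193615]), 'joint_torque': array([ 7.09698907e-05, -5.15901625e+01, -3.67958629e+01, -8.15578551e-05,
        8.02522613e-03,  2.70938762e-05]), 'tool_pos': array([0.17520398, 0.65126638, 0.23023006]), 'tcp_rot': array([-4.11542932e-01, -3.11425273e+00,  2.78241234e-03]), 'wrist_force': array([ 0.18225059, -0.13160766, -0.7745714 ]), 'torque': array([-0.0652665 ,  0.00158397, -0.03422702]), 'width': 1.0007349776120693}
```

View pics/scene0.png

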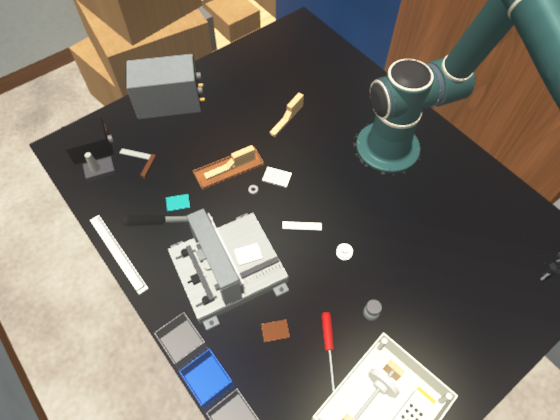

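View pics/top0.png

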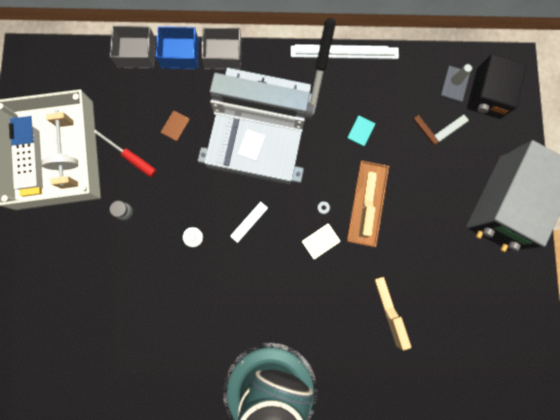

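View pics/wrist0.png

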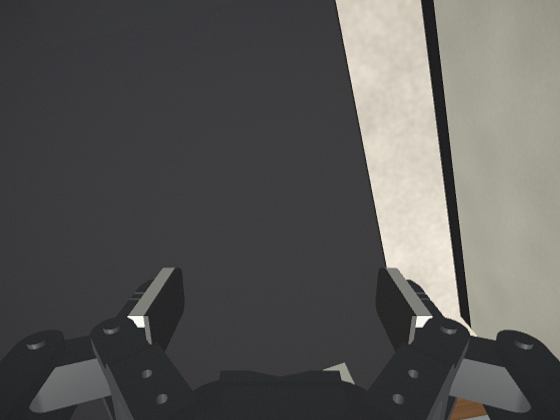

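Top view: robot base at the bottom (270,390) and shear at (255,140), feeding upward. The blank is at (252,145) and the fence at (232,140). The tray with the farther stick is at (369,205), and the decoy stick is at (393,313).

```bash
python3 - <<'E'
from h import *
t=load('top'); s=load('scene')
cv2.imwrite('pics/topz.png',cv2.resize(t['pixels'][60:200,190:330,::-1],(800,600) and (600,600),interpolation=cv2.INTER_CUBIC))
cv2.imwrite('pics/topt.png',cv2.resize(t['pixels'][150:260,320:430,::-1],(600,600),interpolation=cv2.INTER_CUBIC))
cv2.imwrite('pics/scz.png',cv2.resize(s['pixels'][200:330,160:300,::-1],(646,600),interpolation=cv2.INTER_CUBIC))
for n,c in(('t',t),('s',s)):
    P=cloud(c)
    for (u,v) in ([(300,250),(250,145),(268,145),(245,88),(370,185),(370,220),(232,140)] if n=='t' else [(300,200),(250,253),(240,160),(217,170)]):
        print(n,u,v,P[v,u].round(4))
E
```

```text
t 300 250 [ 3.505e-01 -7.420e-02 -3.000e-04]
t 250 145 [0.6174 0.0586 0.0478]
t 268 145 [0.6177 0.012  0.0487]
t 245 88 [0.716  0.0667 0.1736]
t 370 185 [ 0.5228 -0.2588  0.0136]
t 370 220 [ 0.4233 -0.2459  0.058 ]
t 232 140 [0.6276 0.1047 0.0557]
s 300 200 [ 0.3693 -0.0135  0.0006]
s 250 253 [0.6125 0.0587 0.0493]
s 240 160 [ 0.4413 -0.2312  0.0375]
s 217 170 [ 0.5138 -0.2597  0.0133]
```

View pics/topz.png

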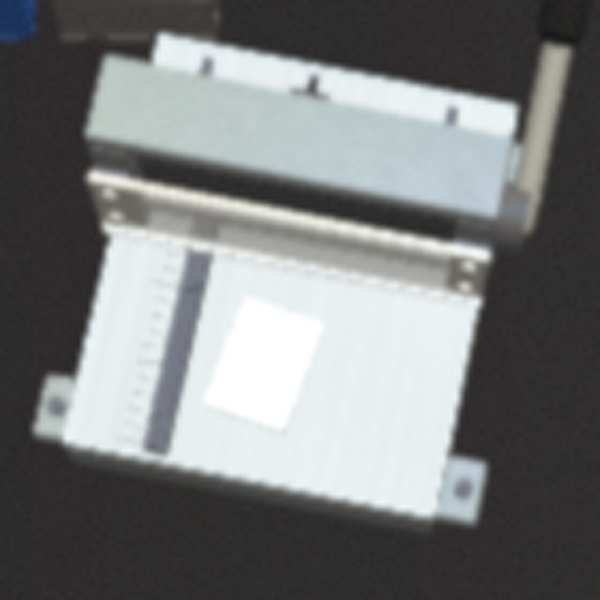

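View pics/topt.png

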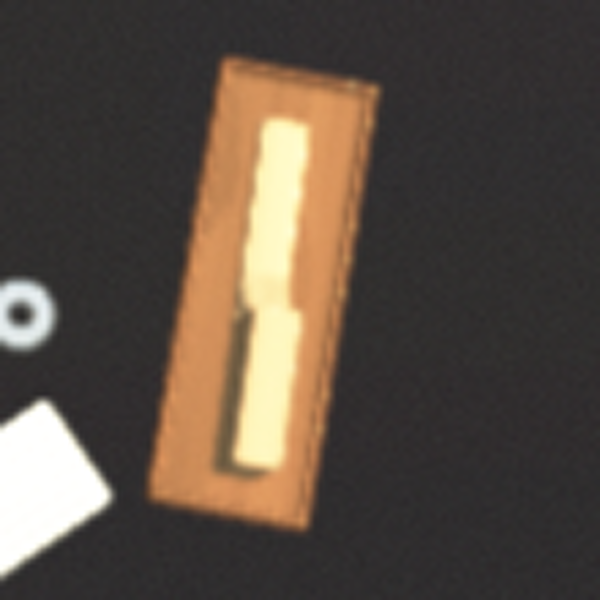

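View pics/scz.png

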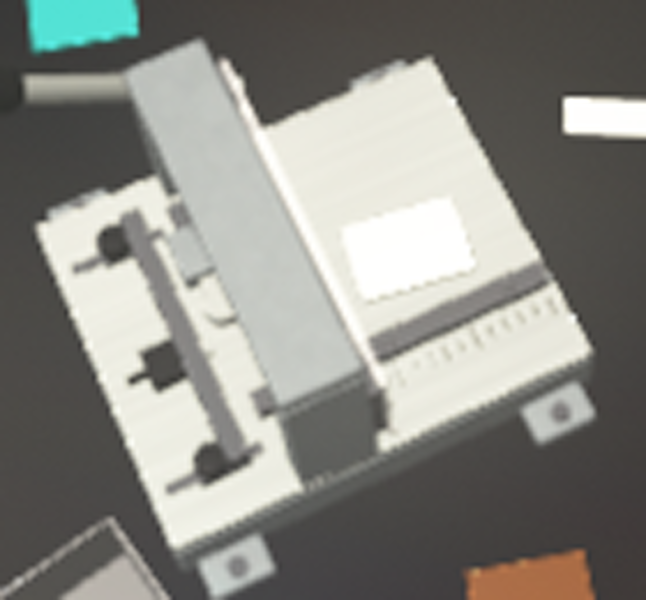

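```bash
python3 - <<'E'
from h import *
t=load('top'); s=load('scene')
def S(p): p=np.array(p,float); return (p+.5)/(646/140)-.5+[160,200]
def T(p): p=np.array(p,float); return (p+.5)/(600/140)-.5+[190,60]
def kabsch(A,B):
    a=A.mean(0);b=B.mean(0);H=(A-a).T@(B-b)
    th=np.arctan2(H[0,1]-H[1,0],H[0,0]+H[1,1]);M=np.array([[np.cos(th),-np.sin(th)],[np.sin(th),np.cos(th)]])
    return th,b-M@a,B-(A@M.T+b-M@a)
mod=np.array([[-130,-115],[-130,115],[140,115],[140,-115]])/1000
for n,c,F,pts in(('s',s,S,[(430,57),(591,355),(182,555),(38,228)]),('t',t,T,[(437,515),(65,443),(158,33),(517,103)])):
    q=F(pts); P=plane(c,q[:,0],q[:,1],.045)[:,:2]
    th,o,r=kabsch(mod,P); print(n,np.degrees(th),o.round(4),(r*1000).round(1).tolist())
    M=np.array([[np.cos(th),-np.sin(th)],[np.sin(th),np.cos(th)]])
    def loc(q,z): return (plane(c,q[:,0],q[:,1],z)[:,:2]-o)@M*1000
    # blank corners top z 51
    # blank mask
    im=c['pixels'].astype(int); m=(im.min(2)>(250 if n=='t' else 248)).astype(np.uint8)
    k,l,st,ce=cv2.connectedComponentsWithStats(m)
    for i in range(1,k):
        if st[i,4]>150:
            cen=ce[i]; 
            if (180<cen[0]<300 and 100<cen[1]<300):
                cs,_=cv2.findContours((l==i).astype(np.uint8),0,2)
                ct=cs[0][:,0].astype(float)
                L=loc(ct,.051); rr=cv2.minAreaRect(L.astype(np.float32)); print(' comp',cen.round(1),st[i,4],rr)
# tray mask
for n,c in(('t',t),('s',s)):
    h=cv2.cvtColor(c['pixels'],cv2.COLOR_RGB2HSV)
    # stick top & tongue by depth/colour
    P=cloud(c)
    m=((h[...,0]>5)&(h[...,0]<35)&(h[...,1]>60)&(h[...,2]>80)).astype(np.uint8)
    box=(P[...,0]>.3)&(P[...,0]<.65)&(P[...,1]>-.35)&(P[...,1]<-.15)
    m=m*box
    k,l,st,ce=cv2.connectedComponentsWithStats(m.astype(np.uint8))
    i=1+st[1:,4].argmax(); cs,_=cv2.findContours((l==i).astype(np.uint8),0,2); ct=max(cs,key=len)[:,0].astype(float)
    print(n,'tray',cv2.minAreaRect(plane(c,ct[:,0],ct[:,1],.012)[:,:2].astype(np.float32)*1000))
    y=((h[...,2]>215)&(h[...,1]<150)&(l==i)).astype(np.uint8)
    print(h[185,370] if n=='t' else h[160,240], h[175,355] if n=='t' else h[180,210])
    k,l2,st,ce=cv2.connectedComponentsWithStats(y)
    for j in range(1,k):
        if st[j,4]>60:
            cs,_=cv2.findContours((l2==j).astype(np.uint8),0,2); ct=max(cs,key=len)[:,0].astype(float)
            print(' comp',ce[j],st[j,4])
            pz=P[l2==j][:,2]; q=P[l2==j]
            hi=q[q[:,2]>.05]; lo=q[(q[:,2]<.025)&(q[:,2]>.008)]
            for nm,w in(('hi',hi),('lo',lo)):
                if len(w)>20: print(nm,len(w),np.median(w[:,2]),cv2.minAreaRect(w[:,:2].astype(np.float32)*1000))
E
```

```text
s -10.746815313420926 [0.6739 0.0426] [[0.8, -0.6], [4.2, -1.6], [-2.8, 1.6], [-2.2, 0.5]]
 comp [247.9 253.2] 378 ((-58.18296813964844, 2.3730297088623047), (48.06468963623047, 69.31498718261719), 81.64209747314453)
t -10.580404299657546 [0.6746 0.0387] [[1.4, 1.0], [0.7, -1.6], [-0.9, -0.8], [-1.2, 1.4]]
 comp [251.2 144.3] 495 ((-58.09947204589844, 6.223716735839844), (49.25492858886719, 68.85449981689453), 81.48455047607422)
 comp [248.6 221.6] 360 ((-256.6016540527344, -28.084430694580078), (20.42205810546875, 110.95063781738281), 60.1785774230957)
 comp [192.1 236.6] 228 ((-321.5721130371094, 101.25906372070312), (39.895633697509766, 42.36004638671875), 11.140145301818848)
t tray ((475.9027099609375, -252.4862060546875), (80.84545135498047, 224.65411376953125), 79.2073974609375)
[ 27  57 255] [165  21  49]
 comp [371.92143808 203.75366178] 751
hi 246 0.058778392062045604 ((422.6646728515625, -242.874755859375), (22.058324813842773, 74.40379333496094), 81.8426513671875)
lo 155 0.016220007061934494 ((481.9569396972656, -260.37200927734375), (38.649375915527344, 152.63458251953125), 79.74561309814453)
s tray ((476.2257385253906, -252.10231018066406), (95.80477905273438, 224.205322265625), 79.64627838134766)
[ 17 104 130] [ 13 147 214]
 comp [242.32835821 151.31343284] 134
hi 132 0.05857005264622139 ((421.6459655761719, -239.75831604003906), (26.760276794433594, 74.60700988769531), 79.6185531616211)
 comp [214.85172414 169.16551724] 290
lo 126 0.01586692326912298 ((524.1019897460938, -262.795166015625), (39.6188850402832, 114.09164428710938), 76.65868377685547)
```

```bash
cat >> h.py <<'E'
def plan(x,y,z,yaw_y):
    """steps to bring TCP to world xyz with tool y axis at yaw_y deg (mod 180)"""
    s=bot.read_state(); M=R.from_rotvec(s['tcp_rot']).as_matrix()
    d=M.T@(np.array([x,y,z])-s['tool_pos'])*1000
    cur=np.degrees(np.arctan2(M[1,1],M[0,1])); dw=(yaw_y-cur+90)%180-90
    print('pos',s['tool_pos'].round(4),'yaw_y',cur.round(2),'q',s['q'].round(3),'tilt',M[:,2].round(4)); print('shift',d.round(1),'turn',round(-dw,2))
E
python3 - <<'E'
from h import *
plan(.55,.22,.25,81); plan(.42,-.20,.23,81)
E
```

```text
pos [0.1752 0.6513 0.2302] yaw_y 74.94 q [ 1.271  0.265  1.605 -0.     1.274 -0.037] tilt [-5.0e-04 -1.7e-03 -1.0e+00]
shift [-474.  -319.1  -19.2] turn -6.06
pos [0.1752 0.6513 0.2302] yaw_y 74.94 q [ 1.271  0.265  1.605 -0.     1.274 -0.037] tilt [-5.0e-04 -1.7e-03 -1.0e+00]
shift [-457.5 -758.5    1.6] turn -6.06
```

>>> move_arm(steps=[[-45, -30, 0, 0, 100], [-90, -60, -5, -1, 100], [-135, -90, -10, -2, 100], [-180, -120, -15, -3, 100], [-225, -152, -19, -4, 100], [-270, -184, -19, -5, 100], [-315, -215, -19, -6, 100], [-350, -250, -19, -6, 100], [-390, -280, -19, -6, 100], [-425, -312, -19, -6, 100], [-445, -350, -15, -6, 100], [-455, -398, -10, -6, 100], [-457, -447, -5, -6, 100], [-457, -496, 0, -6, 100], [-457, -545, 0, -6, 100], [-457, -594, 0, -6, 100], [-457, -643, 0, -6, 100], [-457, -690, 0, -6, 100], [-457, -730, 0, -6, 100], [-457, -758, 0, -6, 100]])

```text
time: 2.15
tool_pos: [0.4183, -0.2018, 0.2312]
tcp_rot: [-0.252, -3.131, 0.002]
wrist_force: [0.2, 0.3, 0.2]
width: 0.996
```

```bash
python3 - <<'E'
from h import *
c=cam('wrist'); save(c,'pics/w1.png'); plan(.42,-.2,.23,81)
E
```

```text
pos [ 0.4178 -0.2043  0.2313] yaw_y 80.75 q [-0.506 -0.143  2.034 -0.004  1.25  -1.914] tilt [-0.001  -0.0037 -1.    ]
shift [-1.5  4.6  1.2] turn -0.25
```

View pics/w1.png

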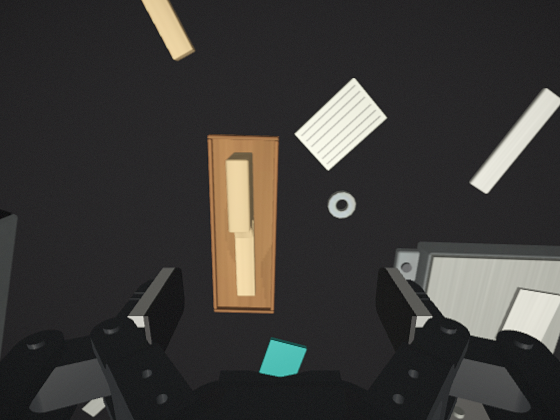

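```bash
python3 - <<'E'
from h import *
c=load('wrist'); print(c['xyz'],rotm(c['attitude']).round(3).tolist())
P=cloud(c); h=cv2.cvtColor(c['pixels'],cv2.COLOR_RGB2HSV)
print(P[190,238],P[265,245],P[150,260], h[190,238],h[265,245],h[150,262],h[250,225])
reg=np.zeros(P.shape[:2],bool); reg[140:308,212:278]=1
for nm,zlo,zhi in(('hi',.05,.068),('lo',.0115,.025)):
    m=reg&(P[...,2]>zlo)&(P[...,2]<zhi)&((h[...,1]<120)if nm=='lo' else True)
    m=cv2.morphologyEx(m.astype(np.uint8),cv2.MORPH_OPEN,np.ones((3,3)))
    k,l,st,ce=cv2.connectedComponentsWithStats(m); i=1+st[1:,4].argmax()
    cs,_=cv2.findContours((l==i).astype(np.uint8),0,2); ct=max(cs,key=len)[:,0].astype(float)
    z=np.median(P[l==i][:,2]); w=plane(c,ct[:,0],ct[:,1],.059 if nm=='hi' else .016)[:,:2]*1000
    print(nm,st[i],z,cv2.minAreaRect(w.astype(np.float32)),cv2.boxPoints(cv2.minAreaRect(w.astype(np.float32))).round(1).tolist())
m=reg&(h[...,1]>60)&(h[...,2]>60)
cs,_=cv2.findContours(m.astype(np.uint8),0,2); ct=max(cs,key=len)[:,0].astype(float)
print('tray',cv2.minAreaRect((plane(c,ct[:,0],ct[:,1],.012)[:,:2]*1000).astype(np.float32)))
E
```

```text
[ 0.34211842 -0.18990249  0.37364574] [[0.159, -0.943, -0.292], [0.987, 0.151, 0.048], [-0.001, -0.296, 0.955]]
[ 0.41291174 -0.24286573  0.05951707] [ 0.51408    -0.25980035  0.01691547] [ 0.38459145 -0.21927175  0.00334996] [ 20  75 238] [ 20  76 243] [ 16 131 173] [ 16 132 182]
hi [ 226  158   25   74 1666] 0.05852596460520537 ((418.85906982421875, -243.2609100341797), (22.42452621459961, 74.26603698730469), 80.64669036865234) [[380.3999938964844, -248.3000030517578], [453.70001220703125, -260.3999938964844], [457.29998779296875, -238.1999969482422], [384.0, -226.1999969482422]]
lo [ 236  233   20   63 1154] 0.01566880269952703 ((514.5350952148438, -259.4795227050781), (22.02055549621582, 81.8494873046875), 80.70645904541016) [[472.3999938964844, -263.70001220703125], [553.0999755859375, -277.0], [556.7000122070312, -255.1999969482422], [475.8999938964844, -242.0]]
tray ((471.9136962890625, -254.46487426757812), (77.26127624511719, 209.2751922607422), 79.25546264648438)
```

```bash
python3 - <<'E'
from h import *
plan(.4407,-.2455,.022,80.7)
E
```

```text
pos [ 0.4178 -0.2043  0.2313] yaw_y 80.75 q [-0.506 -0.143  2.034 -0.004  1.25  -1.914] tilt [-0.001  -0.0037 -1.    ]
shift [-29.3 -36.2 209.4] turn 0.05
```

>>> move_arm(steps=[[-15, -20, 40, 0, 90], [-29, -36, 80, 0, 80], [-29, -36, 115, 0, 70], [-29, -36, 140, 0, 70], [-29, -36, 160, 0, 70], [-29, -36, 180, 0, 70], [-29, -36, 195, 0, 70], [-29, -36, 205, 0, 70], [-29, -36, 209, 0, 70], [-29, -36, 209, 0, 70], [-29, -36, 209, 0, 70]])

```text
time: 3.3
tool_pos: [0.4433, -0.2393, 0.023]
tcp_rot: [0.248, 3.131, -0.001]
wrist_force: [1.1, 0.0, 0.2]
width: 0.697
```

```bash
python3 - <<'E'
from h import *
c=cam('wrist'); save(c,'pics/w2.png'); c=cam('scene'); cv2.imwrite('pics/s2.png',cv2.resize(c['pixels'][100:240,160:320,::-1],(686,600),interpolation=cv2.INTER_CUBIC)); plan(.4407,-.2455,.022,80.7)
E
```

```text
pos [ 0.4435 -0.2395  0.0233] yaw_y 80.95 q [-0.544  0.172  2.144 -0.     0.823 -1.957] tilt [ 0.0016 -0.001  -1.    ]
shift [ 1.8 -6.4  1.3] turn 0.25
```

View pics/w2.png

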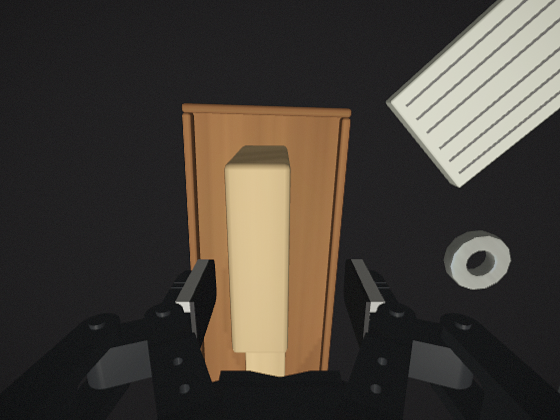

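View pics/s2.png

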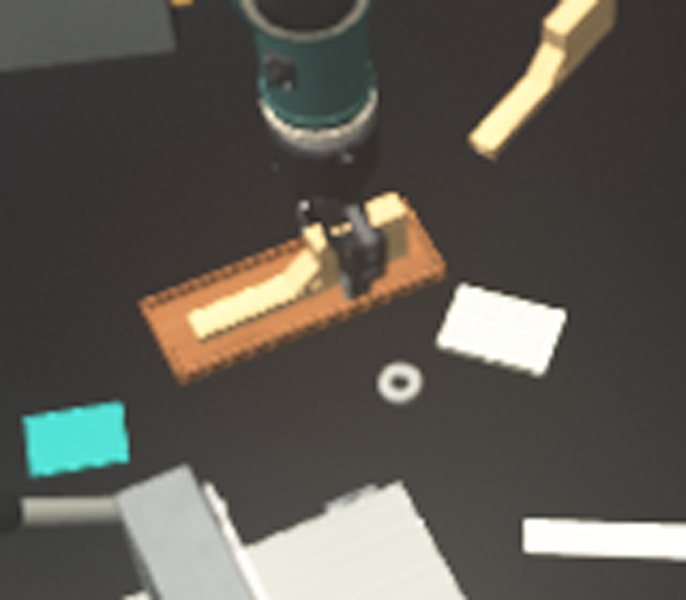

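The wrist view shows the handle between the pads, off-centre to the left by about 6 mm. I'll shift and grip.

>>> move_arm(steps=[[2, -3, 1, 0, 70], [2, -6, 1, 0, 70], [2, -6, 1, 0, 70], [2, -6, 1, 0, 40], [2, -6, 1, 0, 20], [2, -6, 1, 0, 10], [2, -6, 1, 0, 10], [2, -6, 1, 0, 10], [2, -6, 1, 0, 10], [2, -6, 1, 0, 10]], newtons=90)

```text
time: 4.4
tool_pos: [0.44, -0.2447, 0.0215]
tcp_rot: [0.248, 3.131, -0.0]
wrist_force: [0.4, -0.8, 2.6]
width: 0.244
```

```bash
python3 - <<'E'
from h import *
c=cam('wrist'); save(c,'pics/w3.png'); plan(.4407,-.2455,.022,80.7); s=bot.read_state(); print(s['width'],s['wrist_force'],s['torque'])
E
```

```text
pos [ 0.44   -0.2447  0.0215] yaw_y 80.94 q [-0.557  0.175  2.145 -0.     0.821 -1.97 ] tilt [ 4.e-04 -3.e-04 -1.e+00]
shift [-0.8 -0.7 -0.5] turn 0.24
0.24929528471334783 [0.3415611  0.18358377 2.04382219] [-0.00447728 -0.01270731 -0.07301572]
```

View pics/w3.png

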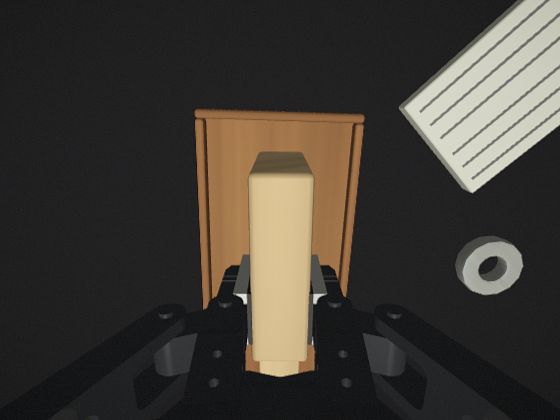

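```bash
python3 - <<'E'
from h import *
c=load('wrist'); 
s=bot.read_state(); M=R.from_rotvec(s['tcp_rot']).as_matrix()
for uv in [(281,178),(251,178),(312,178),(279,360),(252,358),(306,358)]:
    p=plane(c,*map(float,uv),.059); print(uv,p.round(4),((M.T@(p-s['tool_pos']))*1000).round(1))
plan(.57,.02,.33,79.4)
E
```

```text
(281, 178) [ 0.3858 -0.2362  0.059 ] [ 54.9  -0.2 -37.6]
(251, 178) [ 0.3842 -0.2458  0.059 ] [ 54.9  -9.8 -37.6]
(312, 178) [ 0.3873 -0.2264  0.059 ] [ 55.    9.8 -37.6]
(279, 360) [ 0.4564 -0.2481  0.059 ] [-16.7  -0.8 -37.5]
(252, 358) [ 0.4538 -0.2583  0.059 ] [-15.8 -11.2 -37.5]
(306, 358) [ 0.4571 -0.2377  0.059 ] [-15.7   9.6 -37.5]
pos [ 0.44   -0.2447  0.0215] yaw_y 80.94 q [-0.557  0.175  2.145 -0.     0.821 -1.97 ] tilt [ 4.e-04 -3.e-04 -1.e+00]
shift [ -86.8  281.8 -308.5] turn 1.54
```

```bash
python3 - <<'E'
from h import *
t=load('top')
# lines of bed front/fence in initial pictures (re-used) : sub-pixel via Canny+Hough skipped; report HSV samples
h=t['pixels']; print(h[100:165:4,232].tolist()[:6])
E
```

```text
[[48, 47, 47], [192, 188, 178], [144, 142, 138], [165, 165, 161], [232, 237, 235], [219, 226, 228]]
```

>>> move_arm(steps=[[0, 0, -10, 0, 10], [0, 0, -30, 0, 10], [0, 0, -60, 0, 10], [0, 0, -100, 0, 10], [0, 0, -145, 0, 10], [-5, 20, -190, 0, 10], [-15, 55, -225, 0, 10], [-28, 95, -255, 1, 10], [-40, 135, -280, 1.5, 10], [-53, 175, -300, 1.5, 10], [-66, 215, -308, 1.5, 10], [-78, 250, -308, 1.5, 10], [-87, 275, -308, 1.5, 10], [-87, 282, -308, 1.5, 10], [-87, 282, -308, 1.5, 10], [-87, 282, -308, 1.5, 10], [-87, 282, -308, 1.5, 10]])

```text
time: 6.15
tool_pos: [0.5695, 0.019, 0.3293]
tcp_rot: [-0.291, -3.128, 0.001]
wrist_force: [1.5, 0.5, 0.2]
width: 0.246
```

```bash
python3 - <<'E'
from h import *
c=cam('wrist'); save(c,'pics/w4.png'); plan(.57,.02,.33,79.4); s=bot.read_state(); print(s['width'],s['wrist_force'],s['torque'])
E
```

```text
pos [0.5696 0.019  0.3294] yaw_y 79.36 q [-0.01   0.019  1.703 -0.     1.42  -1.395] tilt [-2.e-04 -3.e-04 -1.e+00]
shift [-0.2  1.  -0.6] turn -0.04
0.2506855859148256 [ 0.95725474 -0.58045734  0.32825644] [0.0189526  0.02569086 0.03486534]
```

View pics/w4.png

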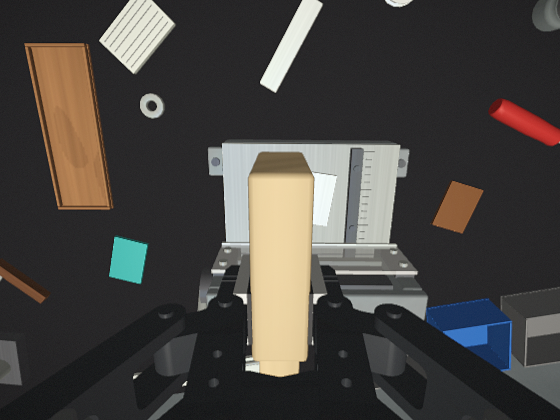

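The stick is held level with the bed in view: fence at columns 348–362, bed front edge at row 143, blank's right part at about (322,200).

```bash
python3 - <<'E'
from h import *
c=load('wrist')
cv2.imwrite('pics/w4z.png',cv2.resize(c['pixels'][135:250,205:405,::-1],(800,460),interpolation=cv2.INTER_CUBIC))
g=cv2.GaussianBlur(c['pixels'],(0,0),.8).astype(float).mean(2)
def fit(pts): 
    vx,vy,x,y=cv2.fitLine(np.array(pts,np.float32),cv2.DIST_HUBER,0,.01,.01).ravel(); return np.array([x,y]),np.array([vx,vy])
def edges(rows,a,b,sgn,z):
    out=[]
    for r in rows:
        d=np.diff(g[r,a:b])*sgn; k=d.argmax()
        if 0<k<len(d)-1:
            k=k+.5*(d[k-1]-d[k+1])/(d[k-1]-2*d[k]+d[k+1])
        out.append(plane(c,a+k+.5,float(r),z)[:2])
    return np.array(out)
for nm,a,b,sg,z in(('bedR',215,235,1,.045),('bedL',385,403,-1,.045),('fenceR(work)',340,356,-1,.057),('fenceL',356,369,1,.057)):
    p,d=fit(edges(range(155,235),a,b,sg,z)); n=d*np.sign(d[0]); print(nm,p.round(4),np.degrees(np.arctan2(n[1],n[0])).round(2))
out=[]
for cc in list(range(230,248))+list(range(316,390)):
    d=np.diff(g[135:152,cc]); k=d.argmax(); k=k+.5*(d[k-1]-d[k+1])/(d[k-1]-2*d[k]+d[k+1]); out.append(plane(c,float(cc),135+k+.5,.045)[:2])
p,d=fit(out); n=d*np.sign(d[1]); print('bedfront',p.round(4),np.degrees(np.arctan2(n[1],n[0])).round(2)-90)
E
```

```text
bedR [ 0.5951 -0.0626] -11.07
bedL [0.6241 0.1633] -10.86
fenceR(work) [0.6231 0.0963] -11.08
fenceL [0.6262 0.113 ] -11.04
bedfront [0.5544 0.1081] -11.139999
```

View pics/w4z.png

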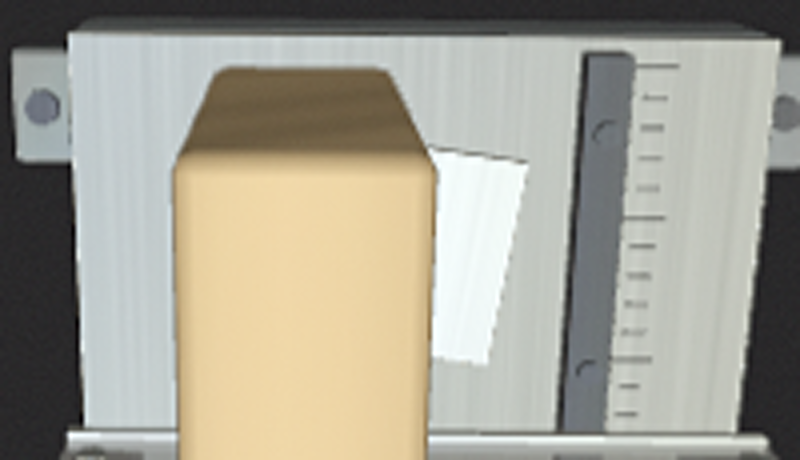

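```bash
cat >> h.py <<'E'
TH=np.radians(-11.05); U=np.array([np.cos(TH),np.sin(TH)]); V=np.array([-U[1],U[0]]); O=np.array([.6731,.0372])
def sh(p): d=np.array(p)[:2]-O; return np.array([d@U,d@V])*1000
def splan(X,Y,z,yaw=78.95):
    w=O+U*X/1000+V*Y/1000; s=bot.read_state(); plan(w[0],w[1],z,yaw); print('shear xy',sh(s['tool_pos']).round(2),'z',s['tool_pos'][2].round(4),'F',(np.r_[np.array(s['wrist_force'])[:2]@U,np.array(s['wrist_force'])[:2]@V,s['wrist_force'][2]]).round(2),'T',np.round(s['torque'],3),'t',s['time'],'w',round(s['width'],3))
E
python3 - <<'E'
from h import *
splan(-130,-56,.10); splan(-130,-56,.064)
E
```

```text
pos [0.5696 0.019  0.3294] yaw_y 79.36 q [-0.01   0.019  1.703 -0.     1.42  -1.395] tilt [-2.e-04 -3.e-04 -1.e+00]
shift [ 32.  -18.  229.4] turn 0.41
shear xy [-98.08 -37.69] z 0.3294 F [ 1.05 -0.39  0.33] T [0.019 0.026 0.035] t 6.2 w 0.251
pos [0.5696 0.019  0.3294] yaw_y 79.36 q [-0.01   0.019  1.703 -0.     1.42  -1.395] tilt [-2.e-04 -3.e-04 -1.e+00]
shift [ 32.  -18.  265.4] turn 0.41
shear xy [-98.08 -37.69] z 0.3294 F [ 1.05 -0.39  0.33] T [0.019 0.026 0.035] t 6.2 w 0.251
```

>>> move_arm(steps=[[20, -10, 20, 0.4, 10], [32, -18, 50, 0.4, 10], [32, -18, 90, 0.4, 10], [32, -18, 130, 0.4, 10], [32, -18, 170, 0.4, 10], [32, -18, 205, 0.4, 10], [32, -18, 229, 0.4, 10], [32, -18, 245, 0.4, 10], [32, -18, 252, 0.4, 10], [32, -18, 252, 0.4, 10], [32, -18, 252, 0.4, 10]])

```text
time: 7.3
tool_pos: [0.5361, 0.0079, 0.0783]
tcp_rot: [0.301, 3.126, 0.0]
wrist_force: [0.1, -1.3, -0.3]
width: 0.249
```

```bash
python3 - <<'E'
from h import *
for n in ('wrist','scene','top'): cam(n)
save(load('wrist'),'pics/w5.png')
c=load('scene');cv2.imwrite('pics/s5.png',cv2.resize(c['pixels'][200:330,160:300,::-1],(646,600),interpolation=cv2.INTER_CUBIC))
splan(-130,-56,.064)
E
```

```text
pos [0.5365 0.0082 0.0788] yaw_y 79.03 q [-0.031  0.149  2.045 -0.     0.945 -1.411] tilt [ 2.7e-03 -1.0e-04 -1.0e+00]
shift [ 1.6 -1.4 14.8] turn 0.08
shear xy [-128.46  -54.64] z 0.0788 F [-0.31 -0.4  -1.3 ] T [-0.007  0.044 -0.005] t 7.45 w 0.248
```

View pics/w5.png

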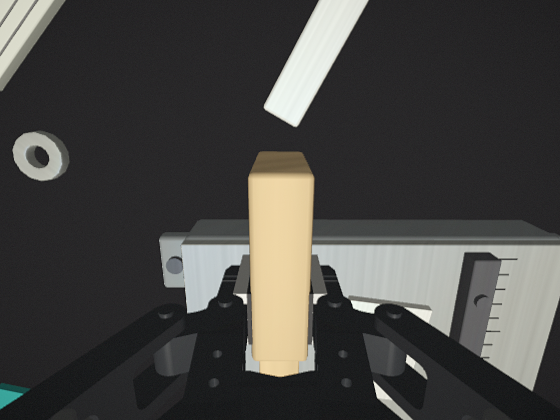

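View pics/s5.png

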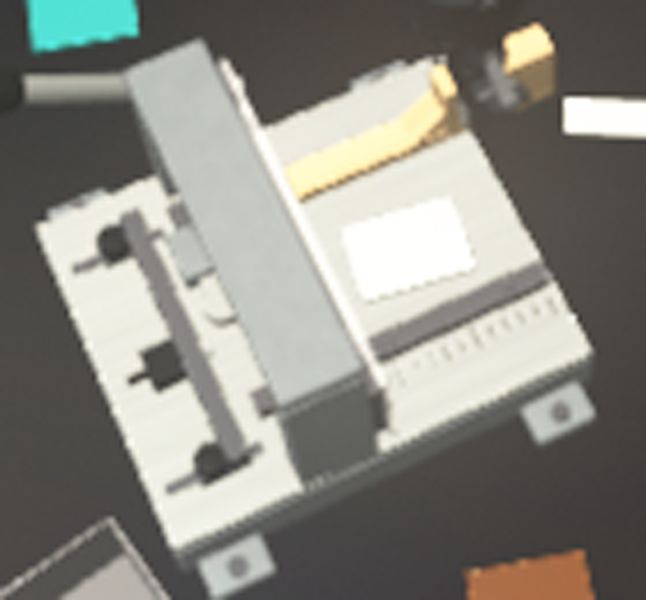

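>>> move_arm(steps=[[4, -1, 4, 0, 10], [4, -1, 8, 0, 10], [4, -1, 11, 0, 10], [4, -1, 13, 0, 10], [4, -1, 14.5, 0, 10], [4, -1, 14.5, 0, 10], [4, -1, 14.5, 0, 10]])

```text
time: 8.15
tool_pos: [0.5314, 0.0081, 0.0628]
tcp_rot: [0.3, 3.127, -0.0]
wrist_force: [0.9, 0.8, -0.7]
width: 0.246
```

```bash
python3 - <<'E'
from h import *
splan(-130,-56,.064)
E
```

```text
pos [0.5314 0.0081 0.0628] yaw_y 79.04 q [-0.032  0.163  2.064 -0.     0.914 -1.411] tilt [ 3.e-04 -0.e+00 -1.e+00]
shift [-3.5 -0.3 -1.2] turn 0.09
shear xy [-133.49  -55.7 ] z 0.0628 F [ 0.7   0.98 -0.75] T [-0.033 -0.007 -0.025] t 8.15 w 0.246
```

>>> move_arm(steps=[[0, 4, -0.5, 0, 10], [0, 8, -0.5, 0, 10], [0, 12, -0.5, 0, 10], [0, 15, -0.5, 0, 10], [0, 18, -0.5, 0, 10], [0, 21, -0.5, 0, 10], [0, 24, -0.5, 0, 10], [0, 27, -0.5, 0, 10], [0, 30, -0.5, 0, 10], [0, 33, -0.5, 0, 10], [0, 35, -0.5, 0, 10], [0, 37, -0.5, 0, 10], [0, 38, -0.5, 0, 10], [0, 38, -0.5, 0, 10]])

```text
time: 9.55
tool_pos: [0.5385, 0.0456, 0.0633]
tcp_rot: [0.3, 3.127, 0.0]
wrist_force: [-0.2, -0.0, -0.6]
width: 0.244
```

```bash
python3 - <<'E'
from h import *
c=cam('scene');cv2.imwrite('pics/s6.png',cv2.resize(c['pixels'][200:330,160:300,::-1],(646,600),interpolation=cv2.INTER_CUBIC))
splan(-130,-11,.064)
E
```

```text
pos [0.5385 0.0456 0.0633] yaw_y 79.05 q [ 0.038  0.178  2.045  0.     0.919 -1.342] tilt [ 0.e+00  1.e-04 -1.e+00]
shift [-3.8  6.6 -0.7] turn 0.1
shear xy [-133.74  -17.6 ] z 0.0633 F [ 0.23  0.27 -0.52] T [-0.021 -0.015 -0.027] t 9.6 w 0.241
```

View pics/s6.png

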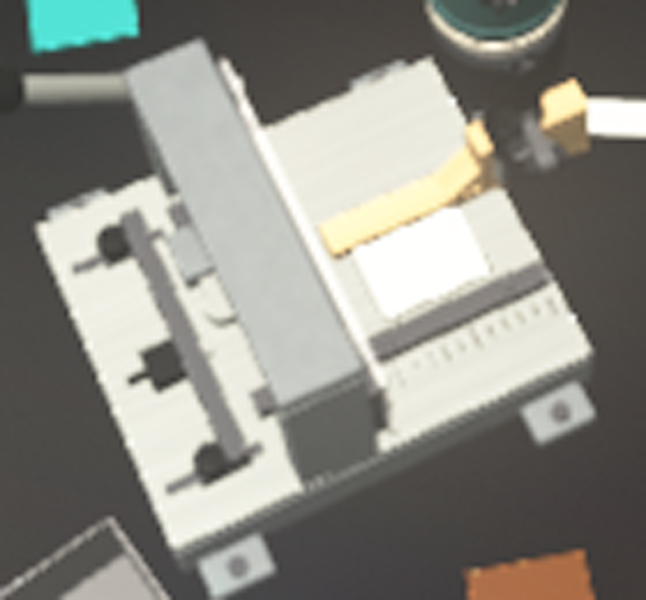

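The blank is now flush along the tongue with about 6 mm left to the fence. Continuing gently.

>>> move_arm(steps=[[0, 2, 0, 0, 10], [0, 3.5, 0, 0, 10], [0, 4.5, 0, 0, 10], [0, 5, 0, 0, 10], [0, 5.5, 0, 0, 10], [0, 6, 0, 0, 10]])

```text
time: 10.2
tool_pos: [0.5396, 0.0514, 0.0632]
tcp_rot: [-0.3, -3.127, 0.0]
wrist_force: [0.4, -0.1, -1.3]
width: 0.25
```

```bash
python3 - <<'E'
from h import *
splan(-130,-11,.064)
E
```

```text
pos [0.5396 0.0514 0.0632] yaw_y 79.04 q [ 0.049  0.181  2.042  0.     0.919 -1.331] tilt [-1.e-04  0.e+00 -1.e+00]
shift [-3.8  0.7 -0.8] turn 0.09
shear xy [-133.77  -11.69] z 0.0632 F [ 0.38 -0.03 -1.28] T [-0.017  0.018 -0.051] t 10.2 w 0.25
```

>>> move_arm(steps=[[0, 0.5, 0, 0, 10], [0, 1, 0, 0, 10], [0, 1, 0, 0, 10]])

```text
time: 10.5
tool_pos: [0.5398, 0.0524, 0.0633]
tcp_rot: [-0.3, -3.127, -0.0]
wrist_force: [0.4, -1.1, -0.7]
width: 0.245
```

>>> move_arm(steps=[[0, 0.5, 0, 0, 10], [0, 1, 0, 0, 10], [0, 1, 0, 0, 10]])

```text
time: 10.8
tool_pos: [0.54, 0.0533, 0.0633]
tcp_rot: [0.3, 3.127, 0.0]
wrist_force: [-0.2, -0.4, -0.5]
width: 0.251
```

```bash
python3 - <<'E'
from h import *
c=cam('scene');cv2.imwrite('pics/s7.png',cv2.resize(c['pixels'][200:330,160:300,::-1],(646,600),interpolation=cv2.INTER_CUBIC))
splan(-130,-11,.064)
E
```

```text
pos [0.54   0.0534 0.0633] yaw_y 79.05 q [ 0.053  0.182  2.04   0.     0.919 -1.327] tilt [ 0.e+00  1.e-04 -1.e+00]
shift [-3.7 -1.4 -0.7] turn 0.1
shear xy [-133.73   -9.64] z 0.0633 F [ 0.52  0.58 -0.91] T [ 0.014 -0.016 -0.019] t 10.85 w 0.242
```

View pics/s7.png

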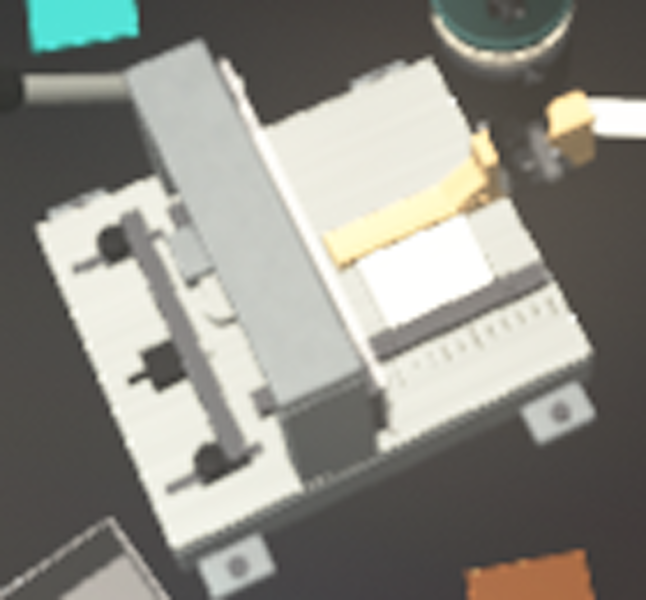

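>>> move_arm(steps=[[0, 0.5, 0, 0, 10], [0, 1, 0, 0, 10], [0, 1, 0, 0, 10]])

```text
time: 11.15
tool_pos: [0.5401, 0.0539, 0.0633]
tcp_rot: [-0.3, -3.127, 0.001]
wrist_force: [0.4, -1.9, -0.5]
width: 0.247
```

>>> move_arm(steps=[[0, 0.5, 0, 0, 10], [0, 1, 0, 0, 10], [0, 1, 0, 0, 10]])

```text
time: 11.45
tool_pos: [0.5401, 0.0542, 0.0633]
tcp_rot: [-0.3, -3.127, 0.003]
wrist_force: [-1.9, -7.1, 0.7]
width: 0.246
```

>>> move_arm(steps=[[0, 0.5, 0, 0, 10], [0, 1, 0, 0, 10], [0, 1, 0, 0, 10]])

```text
time: 11.75
tool_pos: [0.5401, 0.0543, 0.0633]
tcp_rot: [-0.3, -3.126, 0.005]
wrist_force: [-1.9, -9.7, 1.3]
width: 0.247
```

Firm contact with the fence at about 9 N. Backing off sideways, then pulling back.

>>> move_arm(steps=[[0, -2, 0, 0, 10], [0, -6, 0, 0, 10], [0, -12, -1, 0, 10], [20, -14, -2, 0, 10], [45, -14, -2, 0, 10], [70, -10, -2, 0, 10], [90, 0, -2, 0, 10], [95, 15, -2, 0, 10], [95, 28, -2, 0, 10], [95, 33, -2, 0, 10], [95, 33, -2, 0, 10], [95, 33, -2, 0, 10]])

```text
time: 12.95
tool_pos: [0.4541, 0.1066, 0.0653]
tcp_rot: [0.299, 3.127, -0.0]
wrist_force: [-0.2, -0.2, -1.1]
width: 0.25
```

```bash
python3 - <<'E'
from h import *
c=cam('scene');cv2.imwrite('pics/s8.png',cv2.resize(c['pixels'][200:330,160:300,::-1],(646,600),interpolation=cv2.INTER_CUBIC))
c=cam('top');cv2.imwrite('pics/t8.png',cv2.resize(c['pixels'][60:200,190:330,::-1],(600,600),interpolation=cv2.INTER_CUBIC))
c=cam('wrist'); save(c,'pics/w8.png')
splan(-225,26.5,.0635)
E
```

```text
pos [0.4537 0.1063 0.0652] yaw_y 79.01 q [ 0.177  0.041  2.195 -0.     0.906 -1.202] tilt [-3.e-04 -2.e-04 -1.e+00]
shift [-3.6  0.8  1.7] turn 0.06
shear xy [-228.59   25.73] z 0.0652 F [-0.11  0.16 -0.73] T [-0.033  0.03   0.037] t 13.1 w 0.246
```

View pics/s8.png

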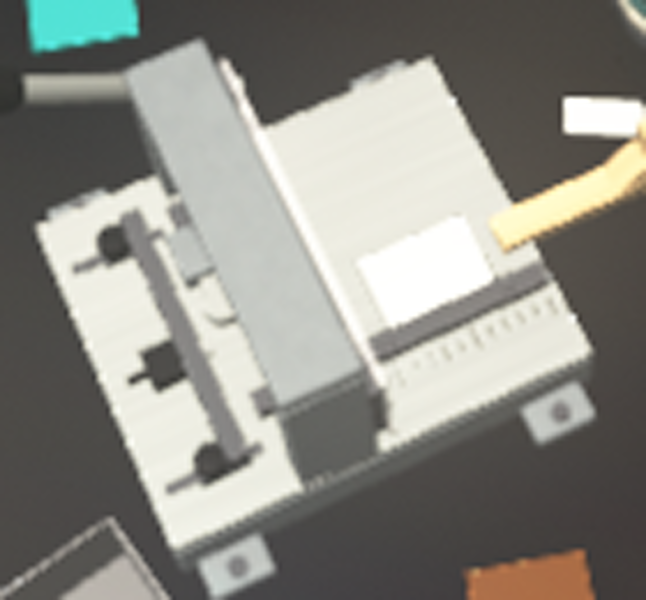

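View pics/t8.png

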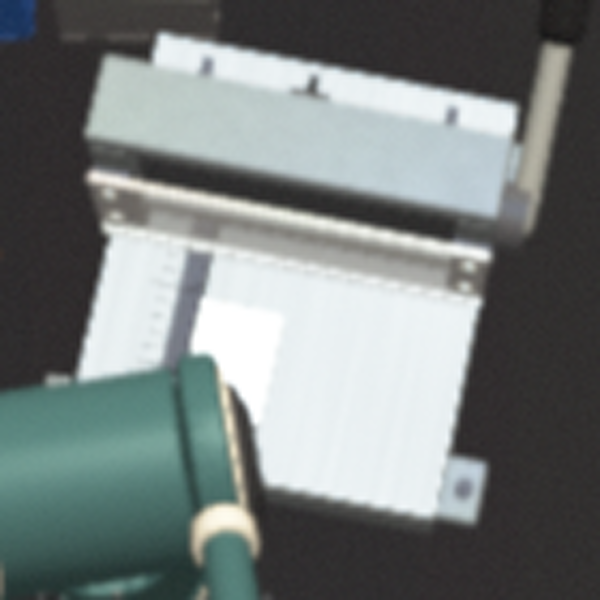

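View pics/w8.png

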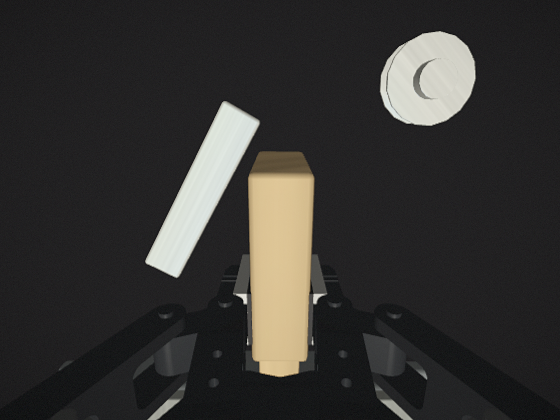

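```bash
python3 - <<'E'
from h import *
s=load('scene')
def S(p): p=np.array(p,float); return (p+.5)/(646/140)-.5+[160,200]
Os=np.array([.6739,.0426])
for p in [(147,222),(196,340),(247,458),(121,215),(215,455)]:
    q=S(p); w=plane(s,q[0],q[1],.065)[:2]; d=w-Os; print(p,(d@U*1000).round(1),(d@V*1000).round(1))
E
```

```text
(147, 222) 78.1 -77.3
(196, 340) 80.7 7.6
(247, 458) 82.1 88.1
(121, 215) 90.4 -88.8
(215, 455) 97.6 78.2
```

>>> move_arm(steps=[[-5, 0.5, 1.3, 0, 10], [-10, 0.5, 1.3, 0, 10], [-13, 0.5, 1.3, 0, 10], [-15, 0.5, 1.3, 0, 10], [-17, 0.5, 1.3, 0, 10], [-19, 0.5, 1.3, 0, 10], [-22, 0.5, 1.3, 0, 10], [-25, 0.5, 1.3, 0, 10], [-28, 0.5, 1.3, 0, 10], [-31, 0.5, 1.3, 0, 10], [-34, 0.5, 1.3, 0, 10], [-37, 0.5, 1.3, 0, 10], [-40, 0.5, 1.3, 0, 10]])

```text
time: 14.4
tool_pos: [0.4932, 0.0995, 0.064]
tcp_rot: [0.3, 3.127, 0.0]
wrist_force: [-0.2, -0.1, -0.8]
width: 0.246
```

```bash
python3 - <<'E'
from h import *
c=cam('scene');cv2.imwrite('pics/s9.png',cv2.resize(c['pixels'][200:330,160:300,::-1],(646,600),interpolation=cv2.INTER_CUBIC))
splan(-225,27,.0635)
E
```

```text
pos [0.4938 0.0995 0.0641] yaw_y 79.04 q [ 0.149  0.111  2.121 -0.     0.909 -1.23 ] tilt [ 8.e-04  0.e+00 -1.e+00]
shift [37.1  0.3  0.6] turn 0.09
shear xy [-187.92   26.78] z 0.0641 F [ 1.21  0.24 -0.83] T [ 0.007 -0.001  0.026] t 14.45 w 0.248
```

View pics/s9.png

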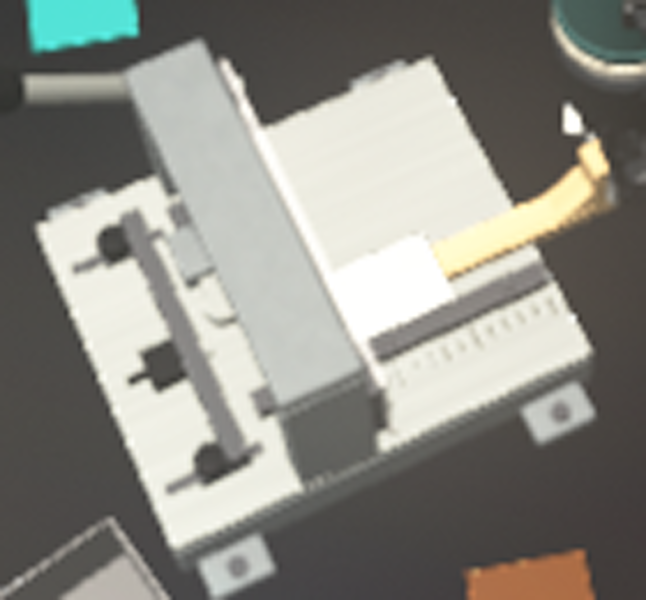

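>>> move_arm(steps=[[-3, 0, 0, 0, 10], [-6, 0, 0, 0, 10], [-9, 0, 0, 0, 10], [-12, 0, 0, 0, 10], [-15, 0, 0, 0, 10], [-18, 0, 0, 0, 10], [-21, 0, 0, 0, 10], [-24, 0, 0, 0, 10], [-27, 0, 0, 0, 10], [-30, 0, 0, 0, 10], [-33, 0, 0, 0, 10], [-35, 0, 0, 0, 10], [-37, 0, 0, 0, 10]])

```text
time: 15.75
tool_pos: [0.5294, 0.0925, 0.0639]
tcp_rot: [-0.3, -3.127, 0.0]
wrist_force: [-1.6, 0.5, -0.3]
width: 0.244
```

```bash
python3 - <<'E'
from h import *
c=cam('scene');cv2.imwrite('pics/s10.png',cv2.resize(c['pixels'][200:330,160:300,::-1],(646,600),interpolation=cv2.INTER_CUBIC))
splan(-225,27,.0635)
E
```

```text
pos [0.5297 0.0925 0.064 ] yaw_y 79.04 q [ 0.127  0.172  2.05  -0.     0.919 -1.253] tilt [ 4.e-04 -0.e+00 -1.e+00]
shift [73.7  0.3  0.5] turn 0.09
shear xy [-151.29   26.78] z 0.064 F [ 0.54 -0.79 -0.71] T [-0.018  0.056  0.027] t 15.8 w 0.248
```

View pics/s10.png

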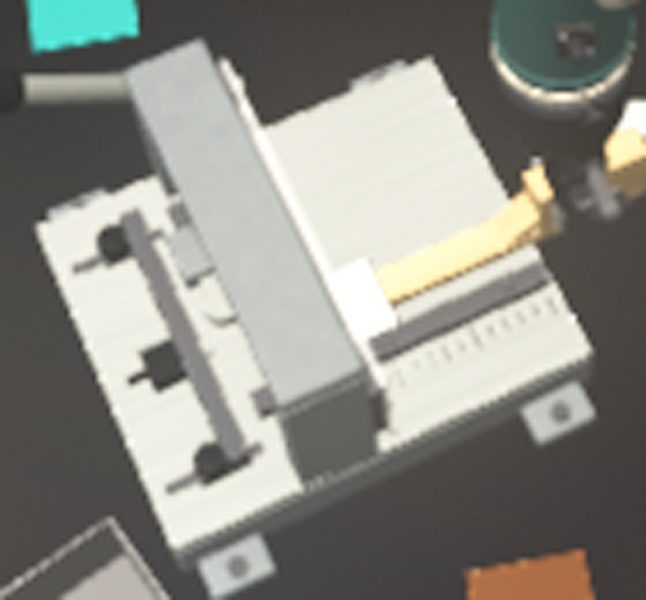

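>>> move_arm(steps=[[-1.5, 0, 0, 0, 10], [-3, 0, 0, 0, 10], [-4.5, 0, 0, 0, 10], [-6, 0, 0, 0, 10], [-7, 0, 0, 0, 10], [-8, 0, 0, 0, 10], [-9, 0, 0, 0, 10], [-10, 0, 0, 0, 10]])

```text
time: 16.6
tool_pos: [0.5391, 0.0906, 0.064]
tcp_rot: [-0.3, -3.127, 0.0]
wrist_force: [-1.4, -0.1, -0.5]
width: 0.243
```

>>> move_arm(steps=[[-1, 0, 0, 0, 10], [-2, 0, 0, 0, 10], [-3, 0, 0, 0, 10]])

```text
time: 16.9
tool_pos: [0.5418, 0.0901, 0.0639]
tcp_rot: [-0.3, -3.127, 0.0]
wrist_force: [-2.3, 0.4, 0.9]
width: 0.25
```

>>> move_arm(steps=[[-1, 0, 0, 0, 10], [-2, 0, 0, 0, 10], [-3, 0, 0, 0, 10]])

```text
time: 17.2
tool_pos: [0.5429, 0.0898, 0.0635]
tcp_rot: [-0.3, -3.123, 0.0]
wrist_force: [-9.2, 2.4, 5.2]
width: 0.246
```

>>> move_arm(steps=[[-0.5, 0, 0, 0, 10], [-1, 0, 0, 0, 10], [-1, 0, 0, 0, 10]])

```text
time: 17.5
tool_pos: [0.5433, 0.0895, 0.0632]
tcp_rot: [-0.299, -3.122, 0.001]
wrist_force: [-6.8, 1.3, 2.2]
width: 0.247
```

```bash
python3 - <<'E'
from h import *
c=cam('scene');cv2.imwrite('pics/s11.png',cv2.resize(c['pixels'][200:330,160:300,::-1],(646,600),interpolation=cv2.INTER_CUBIC))
splan(-108,27,.0635)
E
```

```text
pos [0.5433 0.0895 0.0632] yaw_y 79.05 q [ 1.180e-01  1.990e-01  2.020e+00  1.000e-03  9.280e-01 -1.263e+00] tilt [-0.0053  0.     -1.    ]
shift [-29.4   0.5  -0.5] turn 0.1
shear xy [-137.39   26.47] z 0.0632 F [-6.69  0.71  2.2 ] T [0.214 0.996 0.033] t 17.55 w 0.249
```

View pics/s11.png

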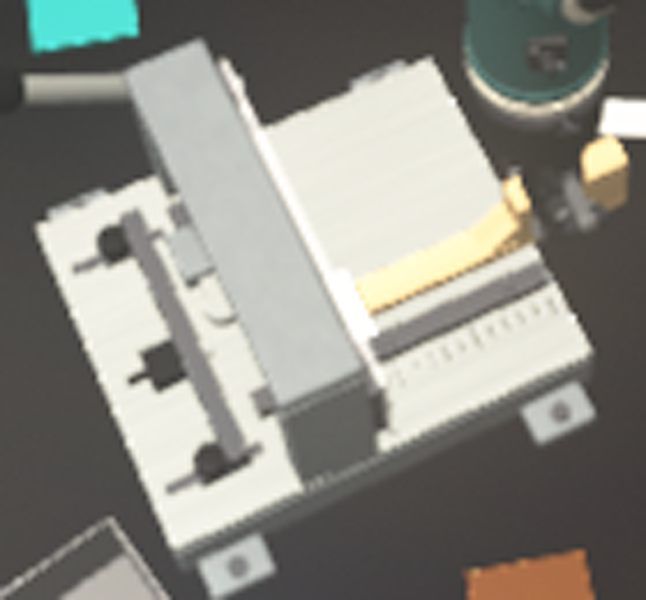

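>>> move_arm(steps=[[-0.5, 0, 0, 0, 10], [-1, 0, 0, 0, 10], [-1.5, 0, 0, 0, 10], [-1.5, 0, 0, 0, 10]])

```text
time: 17.95
tool_pos: [0.5447, 0.0892, 0.0632]
tcp_rot: [-0.299, -3.122, 0.001]
wrist_force: [-7.6, 1.9, 2.5]
width: 0.247
```

>>> move_arm(steps=[[-0.5, 0, 0, 0, 10], [-1, 0, 0, 0, 10], [-1, 0, 0, 0, 10]])

```text
time: 18.25
tool_pos: [0.5459, 0.089, 0.0632]
tcp_rot: [-0.299, -3.122, 0.001]
wrist_force: [-6.2, 0.9, 1.1]
width: 0.246
```

>>> move_arm(steps=[[-0.7, 0, 0, 0, 10], [-1.4, 0, 0, 0, 10], [-2.1, 0, 0, 0, 10], [-2.8, 0, 0, 0, 10], [-3.5, 0, 0, 0, 10]])

```text
time: 18.75
tool_pos: [0.5498, 0.0882, 0.0631]
tcp_rot: [-0.3, -3.123, 0.001]
wrist_force: [-5.4, 0.9, 0.6]
width: 0.246
```

>>> move_arm(steps=[[-0.7, 0, 0, 0, 10], [-1.4, 0, 0, 0, 10], [-2.1, 0, 0, 0, 10], [-2.8, 0, 0, 0, 10], [-3.5, 0, 0, 0, 10]])

```text
time: 19.25
tool_pos: [0.5533, 0.0875, 0.0632]
tcp_rot: [-0.3, -3.123, 0.001]
wrist_force: [-6.1, 1.2, 0.1]
width: 0.249
```

>>> move_arm(steps=[[-0.7, 0, 0, 0, 10], [-1.4, 0, 0, 0, 10], [-2.1, 0, 0, 0, 10], [-2.8, 0, 0, 0, 10], [-3.5, 0, 0, 0, 10]])

```text
time: 19.75
tool_pos: [0.5567, 0.0869, 0.0631]
tcp_rot: [-0.3, -3.123, 0.001]
wrist_force: [-5.0, 0.3, 0.6]
width: 0.247
```

```bash
python3 - <<'E'
from h import *
c=cam('scene');cv2.imwrite('pics/s12.png',cv2.resize(c['pixels'][200:330,160:300,::-1],(646,600),interpolation=cv2.INTER_CUBIC))
splan(-108,27,.0635)
E
```

```text
pos [0.5569 0.0869 0.0632] yaw_y 79.04 q [ 0.11   0.221  1.993  0.     0.932 -1.269] tilt [-4.e-03 -1.e-04 -1.e+00]
shift [-15.6   0.5  -0.4] turn 0.09
shear xy [-123.58   26.46] z 0.0632 F [-5.08  0.31  1.3 ] T [0.099 0.798 0.008] t 19.8 w 0.245
```

View pics/s12.png

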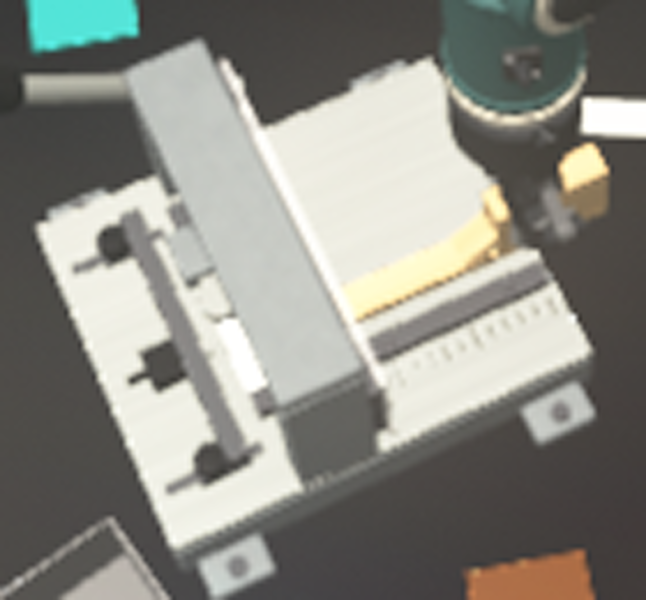

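The blank's front shows behind the beam at about (240,355), next to the guide shoe and some 15 mm short of the gauge.

>>> move_arm(steps=[[-0.7, 0, 0, 0, 10], [-1.4, 0, 0, 0, 10], [-2.1, 0, 0, 0, 10], [-2.8, 0, 0, 0, 10], [-3.5, 0, 0, 0, 10], [-4.2, 0, 0, 0, 10], [-5, 0, 0, 0, 10]])

```text
time: 20.5
tool_pos: [0.5617, 0.0859, 0.0631]
tcp_rot: [-0.3, -3.123, 0.001]
wrist_force: [-5.2, 0.9, 1.1]
width: 0.248
```

>>> move_arm(steps=[[-0.7, 0, 0, 0, 10], [-1.4, 0, 0, 0, 10], [-2.1, 0, 0, 0, 10], [-2.8, 0, 0, 0, 10], [-3.5, 0, 0, 0, 10]])

```text
time: 21.0
tool_pos: [0.565, 0.0853, 0.0632]
tcp_rot: [-0.3, -3.123, 0.001]
wrist_force: [-5.9, 0.4, 1.4]
width: 0.251
```

>>> move_arm(steps=[[-0.5, 0, 0, 0, 10], [-1, 0, 0, 0, 10], [-1.5, 0, 0, 0, 10], [-2, 0, 0, 0, 10]])

```text
time: 21.4
tool_pos: [0.5668, 0.0849, 0.0631]
tcp_rot: [-0.3, -3.123, 0.001]
wrist_force: [-6.2, 0.8, 2.0]
width: 0.246
```

>>> move_arm(steps=[[-0.5, 0, 0, 0, 10], [-1, 0, 0, 0, 10], [-1.5, 0, 0, 0, 10], [-2, 0, 0, 0, 10]])

```text
time: 21.8
tool_pos: [0.5686, 0.0846, 0.0631]
tcp_rot: [-0.299, -3.122, 0.001]
wrist_force: [-6.1, 0.2, 1.8]
width: 0.244
```

>>> move_arm(steps=[[-0.5, 0, 0, 0, 10], [-1, 0, 0, 0, 10], [-1.5, 0, 0, 0, 10]])

```text
time: 22.1
tool_pos: [0.5696, 0.0844, 0.0631]
tcp_rot: [-0.299, -3.121, 0.001]
wrist_force: [-9.7, 1.7, 4.2]
width: 0.249
```

>>> move_arm(steps=[[-0.5, 0, 0, 0, 10], [-1, 0, 0, 0, 10], [-1.5, 0, 0, 0, 10]])

```text
time: 22.4
tool_pos: [0.5695, 0.0844, 0.0631]
tcp_rot: [-0.299, -3.118, 0.001]
wrist_force: [-15.1, 3.0, 8.2]
width: 0.25
```

```bash
python3 - <<'E'
from h import *
c=cam('scene');cv2.imwrite('pics/s13.png',cv2.resize(c['pixels'][220:330,160:270,::-1],(600,600),interpolation=cv2.INTER_CUBIC))
splan(-108,27,.0635)
E
```

```text
pos [0.5695 0.0844 0.0631] yaw_y 79.04 q [ 0.103  0.245  1.963  0.002  0.943 -1.277] tilt [-9.2e-03  3.0e-04 -1.0e+00]
shift [-2.7  0.6 -0.4] turn 0.09
shear xy [-110.71   26.44] z 0.0631 F [-13.71  -1.25   7.39] T [0.217 1.612 0.025] t 22.45 w 0.244
```

View pics/s13.png

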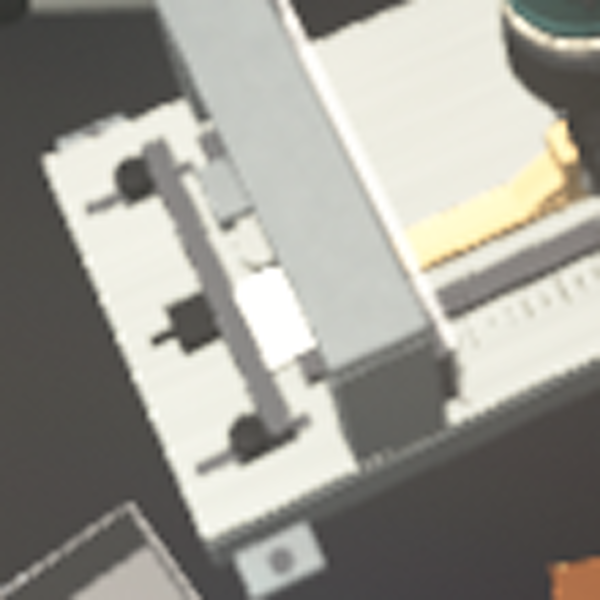

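At the gauge: force rose to ~14 N with no further travel. Easing to ~12 N and holding.

>>> move_arm(steps=[[0.4, 0, 0, 0, 10], [0.4, 0, 0, 0, 10], [0.4, 0, 0, 0, 10], [0.4, 0, 0, 0, 10]])

```text
time: 22.85
tool_pos: [0.5696, 0.0844, 0.0632]
tcp_rot: [-0.299, -3.119, 0.001]
wrist_force: [-12.2, 1.4, 6.9]
width: 0.244
```

>>> move_arm(steps=[[0, 0, 0, 0, 10], [0, 0, 0, 0, 10], [0, 0, 0, 0, 10], [0, 0, 0, 0, 10], [0, 0, 0, 0, 10], [0, 0, 0, 0, 10], [0, 0, 0, 0, 10]])

```text
time: 23.55
tool_pos: [0.5696, 0.0844, 0.0632]
tcp_rot: [-0.299, -3.119, 0.001]
wrist_force: [-12.8, 1.8, 5.4]
width: 0.24
```

```bash
python3 - <<'E'
from h import *
splan(-108,27,.0635)
c=cam('scene');splan(-108,27,.0635)
c=cam('scene');splan(-108,27,.0635)
P=cloud(c);g=c['pixels'].astype(int)
m=(g.min(2)>245).astype(np.uint8); k,l,st,ce=cv2.connectedComponentsWithStats(m)
for i in range(1,k):
    if 195<ce[i][0]<230 and 265<ce[i][1]<300 and st[i,4]>20:
        cs,_=cv2.findContours((l==i).astype(np.uint8),0,2); ct=cs[0][:,0].astype(float); w=plane(c,ct[:,0],ct[:,1],.051)[:,:2]
        d=w-np.array([.6739,.0426]); L=np.stack([d@U,d@V],1)*1000; print(st[i],L.min(0),L.max(0),cv2.minAreaRect(L.astype(np.float32)))
E
```

```text
pos [0.5696 0.0844 0.0632] yaw_y 79.04 q [ 1.030e-01  2.440e-01  1.964e+00  1.000e-03  9.420e-01 -1.277e+00] tilt [-8.1e-03  3.0e-04 -1.0e+00]
shift [-2.7  0.5 -0.4] turn 0.09
shear xy [-110.67   26.47] z 0.0632 F [-12.87  -0.67   5.42] T [0.262 1.472 0.034] t 23.55 w 0.24
pos [0.5695 0.0844 0.0632] yaw_y 79.04 q [ 1.030e-01  2.440e-01  1.964e+00  1.000e-03  9.420e-01 -1.277e+00] tilt [-8.1e-03  2.0e-04 -1.0e+00]
shift [-2.7  0.5 -0.4] turn 0.09
shear xy [-110.69   26.46] z 0.0632 F [-12.68  -0.38   6.92] T [0.249 1.452 0.031] t 23.6 w 0.244
pos [0.5696 0.0844 0.0632] yaw_y 79.04 q [ 1.030e-01  2.440e-01  1.964e+00  1.000e-03  9.420e-01 -1.277e+00] tilt [-8.1e-03  2.0e-04 -1.0e+00]
shift [-2.7  0.5 -0.4] turn 0.09
shear xy [-110.67   26.47] z 0.0632 F [-11.94  -1.01   6.68] T [ 0.208  1.454 -0.   ] t 23.65 w 0.245
[204 269  13  18 138] [54.08156087 -2.73317841] [77.38540532 45.22423525] ((65.70972442626953, 21.261241912841797), (47.96142578125, 23.26412582397461), 89.89019775390625)
```

Held at ~12–13 N for about 1.2 s. The blank's visible front portion is parallel within 0.1°. Retracting.

>>> move_arm(steps=[[1, 0, 0, 0, 10], [3, 0, 0, 0, 10], [6, 0, -1, 0, 10], [14, 0, -2, 0, 10], [28, 0, -2, 0, 10], [45, 0, -2, 0, 10], [65, 0, -2, 0, 10], [85, 0, -2, 0, 10], [105, 0, -2, 0, 10], [118, 0, -4, 0, 10], [118, 0, -20, 0, 10], [118, 0, -50, 0, 10], [118, 0, -85, 0, 10], [118, 0, -110, 0, 10], [118, 0, -120, 0, 10], [118, 0, -120, 0, 10]])

```text
time: 25.25
tool_pos: [0.4588, 0.1067, 0.1858]
tcp_rot: [0.299, 3.123, 0.002]
wrist_force: [0.5, -0.2, -0.4]
width: 0.246
```

```bash
python3 - <<'E'
from h import *
c=cam('scene');np.save('scene_ret.npy',c,allow_pickle=True);cv2.imwrite('pics/s14.png',cv2.resize(c['pixels'][220:330,160:270,::-1],(600,600),interpolation=cv2.INTER_CUBIC))
c=cam('wrist');save(c,'pics/w14.png')
plan(.440,-.2447,.10,80.94)
g=load('scene')['pixels'].astype(int); c=load('scene')
m=(g.min(2)>245).astype(np.uint8); k,l,st,ce=cv2.connectedComponentsWithStats(m)
for i in range(1,k):
    if 195<ce[i][0]<230 and 265<ce[i][1]<300 and st[i,4]>20:
        cs,_=cv2.findContours((l==i).astype(np.uint8),0,2); ct=cs[0][:,0].astype(float); w=plane(c,ct[:,0],ct[:,1],.051)[:,:2]
        d=w-np.array([.6739,.0426]); L=np.stack([d@U,d@V],1)*1000; print(st[i],L.min(0),L.max(0),cv2.minAreaRect(L.astype(np.float32)))
E
```

```text
pos [0.4568 0.1063 0.1829] yaw_y 79.04 q [ 0.175 -0.094  2.083 -0.     1.154 -1.204] tilt [-1.4e-03 -2.0e-04 -1.0e+00]
shift [ -50.3 -347.8   83. ] turn -1.9
[204 269  13  18 135] [54.23664732 -2.04658643] [77.38540532 45.22423525] ((65.79429626464844, 21.590452194213867), (47.302677154541016, 23.09625816345215), 89.89019775390625)
```

View pics/s14.png

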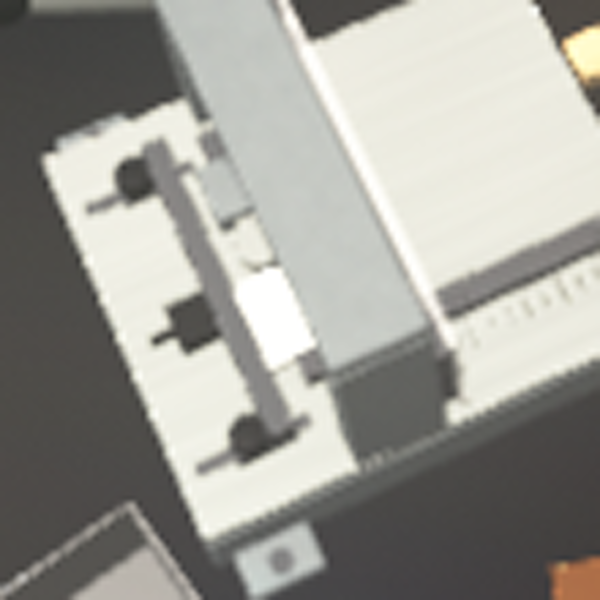

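View pics/w14.png

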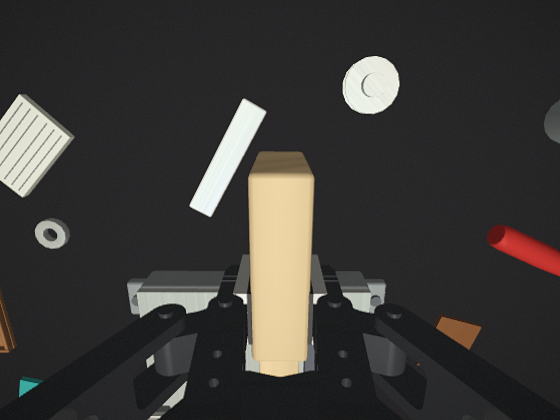

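>>> move_arm(steps=[[-5, -25, 0, 0, 10], [-12, -65, 0, -0.5, 10], [-18, -105, 0, -1, 10], [-24, -145, 0, -1.5, 10], [-30, -185, 0, -1.9, 10], [-36, -225, 0, -1.9, 10], [-42, -265, 0, -1.9, 10], [-47, -300, 0, -1.9, 10], [-50, -328, 10, -1.9, 10], [-50, -343, 30, -1.9, 10], [-50, -348, 55, -1.9, 10], [-50, -348, 75, -1.9, 10], [-50, -348, 83, -1.9, 10], [-50, -348, 83, -1.9, 10], [-50, -348, 83, -1.9, 10]])

```text
time: 26.85
tool_pos: [0.4406, -0.2445, 0.1008]
tcp_rot: [-0.247, -3.131, -0.0]
wrist_force: [-1.2, 0.8, -0.0]
width: 0.248
```

```bash
python3 - <<'E'
from h import *
c=cam('wrist');save(c,'pics/w15.png')
plan(.440,-.2447,.0225,80.94)
E
```

```text
pos [ 0.4412 -0.2448  0.1016] yaw_y 80.96 q [-0.556  0.063  2.092  0.     0.985 -1.969] tilt [ 8.e-04 -5.e-04 -1.e+00]
shift [ 1.2 -0.  79.1] turn 0.02
```

View pics/w15.png

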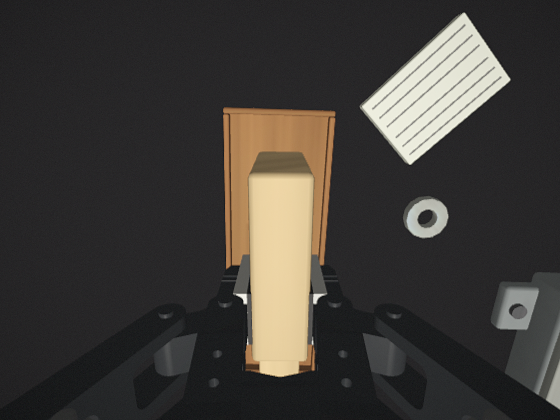

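>>> move_arm(steps=[[1, 0, 20, 0, 10], [1, 0, 45, 0, 10], [1, 0, 60, 0, 10], [1, 0, 68, 0, 10], [1, 0, 73, 0, 10], [1, 0, 76, 0, 10], [1, 0, 78, 0, 10], [1, 0, 79, 0, 10], [1, 0, 79, 0, 10]])

```text
time: 27.8
tool_pos: [0.4399, -0.2448, 0.0224]
tcp_rot: [0.248, 3.131, -0.001]
wrist_force: [-0.2, -0.2, -0.1]
width: 0.244
```

```bash
python3 - <<'E'
from h import *
splan(0,0,.0215)
E
```

```text
pos [ 0.4399 -0.2448  0.0224] yaw_y 80.94 q [-0.557  0.173  2.145 -0.     0.822 -1.97 ] tilt [ 6.e-04 -4.e-04 -1.e+00]
shift [-185.8  315.2    0.9] turn 1.99
shear xy [-174.78 -321.46] z 0.0224 F [-0.18 -0.25 -0.09] T [-0.016  0.008  0.   ] t 27.8 w 0.244
```

>>> move_arm(steps=[[0, 0, 0.5, 0, 10], [0, 0, 0.8, 0, 10], [0, 0, 0.8, 0, 10], [0, 0, 0.8, 0, 30], [0, 0, 0.8, 0, 40], [0, 0, 0.8, 0, 50], [0, 0, 0.8, 0, 50], [0, 0, 0.8, 0, 50], [0, 0, -5, 0, 50], [0, 0, -20, 0, 55], [0, 0, -50, 0, 60], [0, 0, -90, 0, 60], [0, 0, -130, 0, 60], [0, 0, -160, 0, 60], [0, 0, -170, 0, 60], [0, 0, -170, 0, 60]])

```text
time: 29.4
tool_pos: [0.4408, -0.2453, 0.1942]
tcp_rot: [0.248, 3.128, -0.003]
wrist_force: [0.4, -0.1, -0.3]
width: 0.595
```

```bash
python3 - <<'E'
from h import *
c=cam('wrist');save(c,'pics/w16.png'); P=cloud(c)
s=cam('scene');save(s,'pics/s16.png'); plan(.44,-.2447,.2,80.94)
h=cv2.cvtColor(c['pixels'],cv2.COLOR_RGB2HSV)
for nm,zlo,zhi in(('hi',.05,.068),('lo',.0115,.025)):
    m=(P[...,2]>zlo)&(P[...,2]<zhi)&(h[...,1]<120)&(h[...,1]>50)&(h[...,0]>12)&(h[...,0]<30)&(np.hypot(P[...,0]-.46,P[...,1]+.25)<.13)
    m=cv2.morphologyEx(m.astype(np.uint8),cv2.MORPH_OPEN,np.ones((3,3)))
    k,l,st,ce=cv2.connectedComponentsWithStats(m); i=1+st[1:,4].argmax()
    cs,_=cv2.findContours((l==i).astype(np.uint8),0,2); ct=max(cs,key=len)[:,0].astype(float)
    print(nm,st[i],np.median(P[l==i][:,2]),cv2.minAreaRect((plane(c,ct[:,0],ct[:,1],.059 if nm=='hi' else .016)[:,:2]*1000).astype(np.float32)))
E
```

```text
pos [ 0.4388 -0.2441  0.1907] yaw_y 80.94 q [-0.557 -0.034  2.011  0.     1.166 -1.97 ] tilt [-0.0016  0.001  -1.    ]
shift [-1.2 -0.4 -9.3] turn 0.0
hi [ 268  130   26   86 2196] 0.058594902981588204 ((419.83343505859375, -241.93905639648438), (21.528886795043945, 73.4579086303711), 80.39440155029297)
lo [ 270  218   21   72 1458] 0.015658534096403803 ((514.1961669921875, -257.37139892578125), (21.39180564880371, 82.51451873779297), 80.4984130859375)
```

View pics/w16.png

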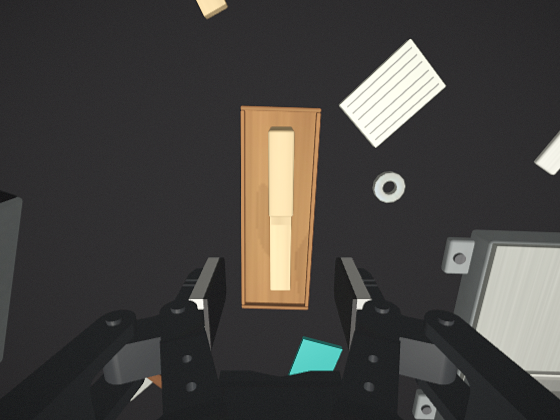

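View pics/s16.png

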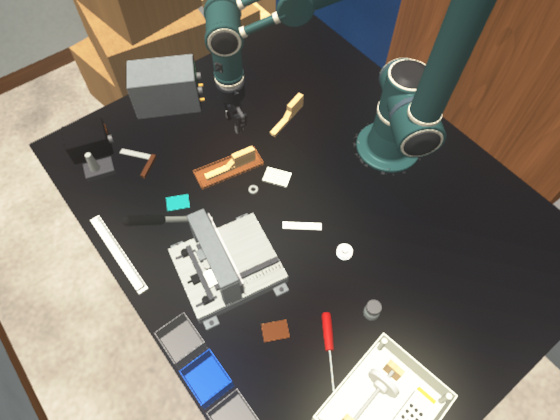

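```bash
python3 - <<'E'
from h import *
a=np.load('scene_ret.npy',allow_pickle=True).item(); b=load('scene')
d=np.abs(a['pixels'][262:300,195:235].astype(int)-b['pixels'][262:300,195:235]).max(2); print('blank area change',d.max(),d.mean())
print(bot.finish_job())
E
```

```text
blank area change 3 1.1230263157894738
the job is handed in; nothing more can be done
None
```

The job is handed in at about 29.5 s of the 72 s allowed. The blank is at the back gauge and the stick is back in its tray. `finish_job` reports no verdict, so this rests on my own checks.

**What I did:**
- **Squaring:** I took the far stick from its tray and pushed the blank sideways with the tongue until it met the fence at roughly 10 N.
- **Feeding:** I pushed it along the fence under the guard and past the side guide. The force readings there ran from 5 to 9.5 N.
- **Seating:** At the gauge the blank stopped dead. The highest force I read was about 15 N horizontally (17 N in total, counting the upward part). I then held it at 12–13 N for about 1.2 s.
- **Putting back:** I drew the stick straight back and laid it in its tray.

**Last checks:**
- **Blank:** Its visible front was parallel to the fence within about 0.1°. It did not shift when I withdrew the stick, nor before hand-in.
- **Stick:** It lies flat and upright in the tray, nose the right way round. It is within about 1–2 mm of its starting position.
- **Bystanders:** In the last picture they look unmoved; I did not measure them.

**What I could not confirm:**
- **Plunger:** I could not see it. That it is pushed in is inferred from the hard stop and from the blank's front at x ≈ 77 mm against the gauge at about 80 ± 3 mm in the image.
- **Fence position:** The camera fits and the fence contact disagreed by about 2 mm across the feed. I trusted the contact.
- **Upward force:** During the hold I also read a 5–7 N upward force, cause not known.
- **Force limit:** I read forces only between moves, so a brief peak in between would not show in my numbers.

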